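# Hold a pellet-counter sight cell in the checker's beam

### The job

The aluminium rotor cup is standing in the light path of the beam checker: first clear it away by standing it upright in the green tray and letting go of it. Then pick up the glass sight cell by its two white frosted faces only, never letting the fingers touch its clear faces, and hold it upright in the air midway between the lamp and the receiver so that the beam goes squarely through the middle of the black-outlined window on its clear faces; finish while still holding it there, still and touching nothing but the fingers. Leave the wing nuts, the blue spinner disc and the grey auger piece where they are.

Things in the scene. Friction and masses are not known exactly. Their poses are not given: they have to be found in the camera images.
- checker: Beam checker, bolted down. Grey base plate 100 (x) by 290 (y) by 16 mm, origin at the centre of its underside. On it two blocks 52 (x) by 50 (y) mm, tops 128 mm above the bench (small bulbs to 134): yellow lamp head at +y, blue receiver head at -y, inner faces at y = +-76 mm, each with a round lens 100 mm above the bench. The beam runs along the checker's y axis, lens to lens.
- beam (a point): Middle of the beam, midway between the two lenses, 100 mm above the bench; axes as the checker's (y along the beam, z up).
- cup: Loose aluminium rotor cup, open at the top, round, 56 mm outside diameter, 100 mm high, wall 3 mm, 100 to 200 g; a dark dent mark on one side does not matter. Origin at the centre of its underside, z up. Starts standing on the checker's base plate between the heads, in the beam.
- tray_in (a point): Centre of the inner floor of the green plastic tray (fixed, 150 by 150 mm outside, walls 4 mm thick and 30 mm high from the bench); axes along the tray's sides, z up.
- mat: Black rubber mat, fixed, 180 (x) by 150 (y) by 4 mm, origin at the centre of its underside. The sight cell and both wing nuts stand on it.
- cell: Loose glass sight cell, upright block 26 (x) by 34 (y) by 76 mm (z), about 100 g. Origin at the centre of its underside. White frosted faces at +y and -y (34 mm apart, full height, full 26 mm width: the only faces the fingers may touch); clear glass faces at +x and -x. Blue cap in the top between the white edges of the frosted plates. Either way round will do.
- window (a point): Middle of the cell's black-outlined window (22 by 30 mm, on both clear faces): on the cell's centre line, 22 mm above its underside; axes as the cell's.
- clear_faces: The two clear glass faces of the cell (x = +-13 mm in the cell's frame), fixed in it; origin and axes as the cell's.
- wing_nut1: Loose brass wing nut, about 38 by 16 by 17 mm, lying on the mat; to be left alone. Origin at its underside.
- wing_nut2: The other brass wing nut, same size; to be left alone.
- spinner: Loose blue nylon feed spinner disc, 116 mm across, 21 mm high, with six low vanes and a hub; to be left alone. Origin at the centre of its underside.
- socket: Black feeder motor bayonet socket, fixed, base 90 by 90 mm, 30 mm high; not part of the job. Origin at the centre of its underside.
- auger: Loose grey auger flight piece, standing, 78 mm across, 75 mm high; to be left alone. Origin at the centre of its underside.
There are look-alikes about, which are no part of the job. There is more than one size of the cell; the one meant has the size given above.

How it is judged:
By the outcome, as a careful person would: the job done as asked, in the order asked, and still so for the second after the job is handed in, while the arm keeps its last pose, push and grip.
It also fails if it takes over 58 s, if anything falls off the work surface, if the arm or the gripper's body presses on something with over 40 N, if the wrist force passes 120 N, or if a joint passes its speed limit or range.

### The arm

A 6-joint arm with a two-finger parallel gripper is mounted at the origin on the work surface. World frame = base frame: x ahead of the robot, y to its left, z up, the work surface at z = 0. Lengths are in m, angles in rad, forces in N, time in s.
With the tool pointing down it reaches from about 0.35 to 0.8 m from the base axis. Payload 7.3 kg.
Tool frame: the origin (TCP) lies on the centre line of the jaws, within the pads' length; the fingertips stand 19 mm ahead of it and the grasp point (between the pads) is the TCP (finger_overhang is the distance from the TCP to the fingertips, in m); z points along the fingers, y is the line along which they close (so a half turn about z gives the same grasp; the last joint's range is limited). The gripper opens to 85 mm and grips with 20 to 120 N. Pads are 22 mm wide; open, the fingers measure 114 mm over their backs; the gripper's body (76 mm by 85 mm) begins 54 mm behind the grasp point. The pads swing forward as they close: fully open they stand 13 mm farther back than shut.
Start: joints at [-1.329, 0.342, 1.524, -0, 1.275, -0.146], TCP at [0.199, -0.486, 0.25] pointing down, gripper open.
Joint ranges: [-2.53, 2.53], [-0.77, 2.02], [0.04, 2.7], [-1, 4.14], [0.28, 2.66], [-3.11, 3.11]. Speed limits (rad/s): [2.57, 2.57, 3.14, 3.14, 3.14, 3.14].

### API

Orientations are given as a unit quaternion [x, y, z, w].
In Python, from bench import get_state, get_image, get_calibration, sign_off, finger_overhang gives the robot as it stands.
- The arm moves only by the tool move_arm, never from a script. Its argument "commands" is a list that holds one entry, the list of rows, each a list of 5 numbers: the shift along the tool's x, y, z normalised to -1 to 1, where 1 is 0.4 m, then the turn about the tool's z normalised to -1 to 1, where 1 is 45 degrees, then the closure, from 0 (fully open) to 1 (shut). A call has 1 to 5 rows; each row is the pose to reach, as a shift and turn from the pose commanded when the call began, along the tool's axes at that moment; what a row does not reach only later rows make up. A row lasts 1/10 s, in which the tool goes at most 50 mm and 8.59 degrees, less where a joint would pass 70% of its speed; a pose out of reach is approached as far as the arm can. A call with a number of a shift or a turn outside -1 to 1 is refused whole. A call with a gripper value outside its range is refused whole. The fingers move at their own pace and stop on an object; "newtons" is the grip in N (left out, the last holds). Time passes only in rows, so rows that repeat a pose let the fingers close. It gives the time, the measured TCP pose, the force, the opening and the grip force at its end, in the units of the state.
- get_state(): the state, without advancing time (a new reading comes with each control period).
- get_image(name): name is "scene" or "top" or "wrist"; returns (picture, depth): 384x512x3 uint8, red, green, blue; 384x512 float32, m along the optical axis (not along the pixel's ray), 0 where there is no reading.
- get_calibration(name): a dict with "mtx" (3x3 intrinsics, pixels), "D" ([k1, k2, p1, p2, k3] as OpenCV has them; the pictures are not rectified), "rvec" (rotation vector, rad) and "tvec" (3), from world to camera coordinates, as OpenCV has them. Camera axes: x right, y down, z forward; pixel columns grow to the right and rows downward; lengths in m; the calibration is good to about 2 mm. A picture is of the moment at which its call begins: read the wrist's pose just before it. get_calibration takes no time and is no camera call; for the wrist camera it gives the pose at the moment of the call.
- sign_off(): hands the job in; it is judged then, once.
The state is a dict: "time": time; "joint_pos": joint angles; "qd": joint speeds; "joint_efforts": joint torques, N m; "tool_pos": TCP position; "tcp_rot": TCP orientation; "wrist_force": force on the tool from outside, world axes, zero at the start; "ft_torque": the same for the moment, N m; "gripper_width": finger opening in m; "gripper_force": force on a finger pad.
Only numpy, scipy, OpenCV 4.12 (cv2) and the standard library are available. Lean on these libraries where they do the work, as an engineer would, in place of code of your own. Each camera call takes 0.05 s, during which the arm holds its last target. There are 200 camera calls.

## Working session

There is one attempt and no reset: what is moved stays moved. The work goes in short steps, Python scripts to look and compute and a tool call to move; the robot and the scene stay as the last step left them, time stands still between calls to the robot, and variables do not carry over. Pictures are saved under pics/ and viewed, at most 10 in all, crops included, and the job is handed in when it is done.

Besides the shell and the picture viewer there is one more tool, called after "Request:" as name([rows], argument=value, ...), one row to a line, values as JSON. move_arm: Moves the arm, as the interface text tells. Scaled input: -1 to 1 covers 0.4 m each way for a shift and 45 degrees each way for a turn. Its arguments: {"type":"object","properties":{"commands":{"type":"array","items":{"type":"array","items":{"type":"array","items":{"type":"number"}}}},"newtons":{"type":"number"}},"required":["commands"]}

```bash
mkdir -p pics; ls; cat > h.py <<'E'
import numpy as np,cv2
from bench import *
def grab(n):
    c=get_calibration(n); im,d=get_image(n); return im,d,c
def save(im,f): cv2.imwrite('pics/'+f,im[...,::-1])
def pts(px,c,d=None,z=None):
    px=np.asarray(px,float).reshape(-1,2)
    u=cv2.undistortPoints(px.reshape(-1,1,2),c['mtx'],np.array(c['D'],float)).reshape(-1,2)
    r=np.c_[u,np.ones(len(u))]
    R=cv2.Rodrigues(np.array(c['rvec'],float))[0]; t=np.array(c['tvec'],float).ravel()
    if z is None: return (r*np.asarray(d).reshape(-1,1)-t)@R
    o=-R.T@t; w=r@R; return o+w*((z-o[2])/w[:,2])[:,None]
def cloud(d,c):
    v,u=np.mgrid[:d.shape[0],:d.shape[1]]
    return pts(np.c_[u.ravel(),v.ravel()],c,d=d.ravel()).reshape(*d.shape,3)
E
python3 - <<'E'
from h import *
s,d,c=grab('scene');t,d2,c2=grab('top')
save(s,'s.png');save(t,'t.png')
np.savez('a.npz',s=s,d=d,t=t,d2=d2)
print(get_state()); print(finger_overhang)
E
```

```text
pics
{'time': 0.1, 'joint_pos': array([-1.32903474e+00,  3.42644147e-01,  1.52492517e+00, -8.77732491e-06,
        1.27539857e+00, -1.45948643e-01]), 'qd': array([ 0.00081975, -0.00122876, -0.00220331,  0.00089639,  0.00020269,
       -0.0003246 ]), 'joint_efforts': array([ 9.94536276e-04, -4.34449375e+01, -2.46490699e+01, -1.63859304e-04,
        4.71086270e-03, -2.38852829e-05]), 'tool_pos': array([ 0.1984492 , -0.48568853,  0.24969877]), 'tcp_rot': array([ 9.81268388e-01,  1.92644433e-01, -3.71216552e-05, -6.86628553e-04]), 'wrist_force': array([-0.43940615, -0.18854576, -0.63000528]), 'ft_torque': array([0.01123902, 0.03500547, 0.04779783]), 'gripper_force': 0.0, 'gripper_width': 0.08506215616467305}
0.019
```

View pics/s.png

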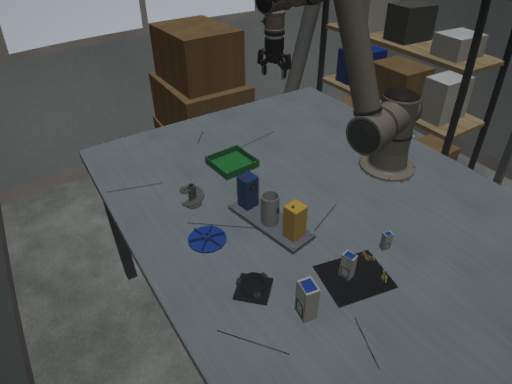

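View pics/t.png

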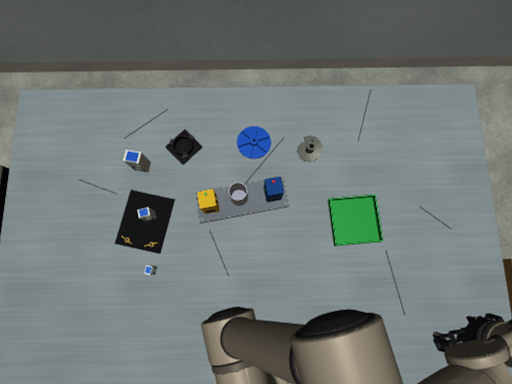

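The scene picture shows the cup between the yellow and blue heads (270,209), the green tray (232,162), and the mat (355,276). In the top picture, the cup is at (238,192) and the tray at (355,220).

Cell candidates in the top picture: large (135,160), on the mat (146,213), small (150,270). The one on the mat fits, because the task says the cell stands on the mat with the wing nuts. I'll check its size next.

```bash
python3 - <<'E'
from h import *
a=np.load('a.npz');t,d2,s,d=a['t'],a['d2'],a['s'],a['d']
c2=get_calibration('top');c=get_calibration('scene')
def blobs(im,dd,cc,lo,hi,name,amin=12):
    hsv=cv2.cvtColor(im,cv2.COLOR_RGB2HSV);m=cv2.inRange(hsv,lo,hi)
    P=cloud(dd,cc)
    n,l,st,ce=cv2.connectedComponentsWithStats(m)
    for i in range(1,n):
        if st[i,4]<amin: continue
        p=P[(l==i)&(dd>0)]
        if not len(p): continue
        z=p[:,2]; top=p[z>np.percentile(z,90)-.006]
        if np.median(top[:,0])<.2: continue
        r=cv2.minAreaRect((top[:,:2]*1000).astype(np.float32))
        print(name,ce[i].round(),st[i,4],'topz',np.median(top[:,2]).round(4),'rect',np.round(r[0]),np.round(r[1]),round(r[2],1))
for im,dd,cc,n in((t,d2,c2,'top'),(s,d,c,'scene')):
    blobs(im,dd,cc,(50,120,60),(75,255,255),n+' green',100)
    blobs(im,dd,cc,(18,140,120),(30,255,255),n+' yellow')
    blobs(im,dd,cc,(105,120,60),(125,255,255),n+' blue')
    P=cloud(dd,cc)
    # tall slabs
    for lab,x0,px in(('cup',0,(238,192) if n=='top' else (270,209)),('big',0,(137,160) if n=='top' else (308,297)),('mid',0,(146,214) if n=='top' else (348,264)),('small',0,(150,270) if n=='top' else (387,240))):
        w=26;u,v=px;q=P[v-w:v+w,u-w:u+w].reshape(-1,3)
        dv=dd[v-w:v+w,u-w:u+w].ravel()>0
        ref=P[v,u]; q=q[dv&(q[:,2]>.03)&(np.hypot(*(q[:,:2]-ref[:2]).T)<.045)]
        if len(q)<8: continue
        zt=np.percentile(q[:,2],95); k=q[q[:,2]>zt-.006]
        r=cv2.minAreaRect((k[:,:2]*1000).astype(np.float32))
        print(n,lab,'zt',zt.round(4),np.round(r[0],1),np.round(r[1],1),round(r[2],1),len(k))
    print(n,'cam',(-cv2.Rodrigues(np.array(cc['rvec']))[0].T@np.array(cc['tvec']).ravel()).round(2))
save(cv2.resize(s[235:330,280:410],None,fx=6,fy=6,interpolation=2)[:600,:780],'crop.png')
E
```

```text
top green [355. 220.] 2168 topz 0.0284 rect [ 492. -334.] [149. 151.] 3.9
top yellow [206. 199.] 290 topz 0.1271 rect [547. 125.] [51. 48.] 9.8
top yellow [151. 244.] 18 topz 0.0173 rect [424. 308.] [ 7. 26.] 18.2
top blue [253. 142.] 868 topz 0.0158 rect [762. -17.] [ 92. 108.] 16.7
top blue [132. 156.] 94 topz 0.1064 rect [686. 355.] [34. 27.] 79.0
top blue [274. 186.] 273 topz 0.1271 rect [582. -73.] [50. 49.] 9.5
top blue [143. 212.] 48 topz 0.0782 rect [518. 320.] [17. 24.] 15.2
top blue [148. 269.] 26 topz 0.056 rect [348. 304.] [14. 15.] 89.0
top cup zt 0.1165 [569.2  34.8] [54.2 52.7] 44.5 59
top big zt 0.1085 [684.4 355.9] [49.2 36.6] 79.2 179
top mid zt 0.0809 [515.7 320.8] [26.5 34.2] 13.8 97
top small zt 0.0584 [346.8 305.8] [19.8 24.9] 76.2 55
top cam [ 0.34 -0.01  1.17]
scene green [231. 162.] 589 topz 0.0299 rect [ 532. -298.] [104. 189.] 42.6
scene yellow [295. 206.] 165 topz 0.1289 rect [550. 128.] [47. 46.] 12.0
scene blue [247. 177.] 144 topz 0.1289 rect [582. -70.] [52. 49.] 7.2
scene blue [207. 239.] 810 topz 0.0159 rect [767. -12.] [98. 94.] 50.8
scene blue [388. 233.] 16 topz 0.057 rect [347. 307.] [11. 14.] 88.7
scene blue [350. 255.] 46 topz 0.08 rect [516. 321.] [21. 23.] 35.6
scene blue [308. 285.] 135 topz 0.1073 rect [685. 357.] [36. 28.] 80.6
scene cup zt 0.1157 [575.6  42.5] [42.1 53.4] 52.6 60
scene big zt 0.1091 [686.6 359.2] [44.8 39.3] 77.3 249
scene mid zt 0.0813 [515.8 322. ] [30.8 36. ] 13.6 119
scene small zt 0.0587 [347.3 308. ] [21.8 28.3] 73.4 57
scene cam [1.1  0.79 0.81]
```

View pics/crop.png

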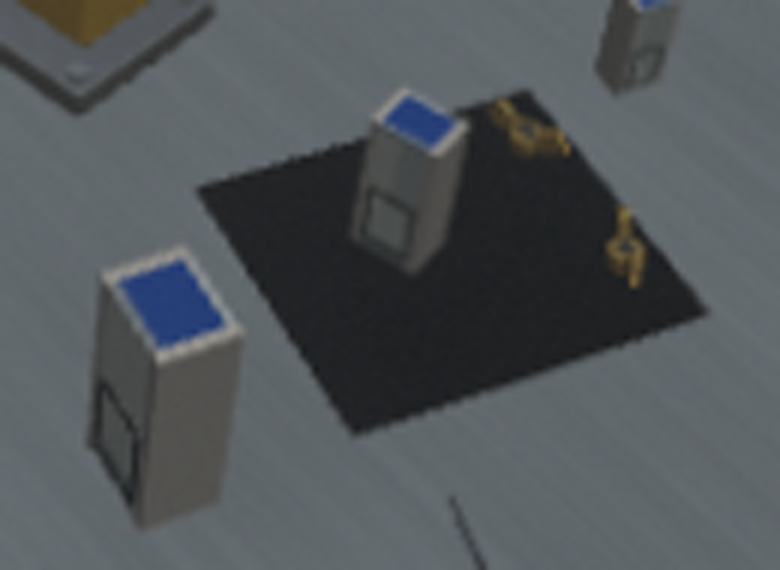

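The crop confirms it. The cell on the mat (crop 410,180) measures 26.5 × 34.2 mm, its top is 80 mm above the bench (76 mm plus the mat), and its window is on the +x side. The big one (top at 109 mm) and the small one (top at 58 mm) are look-alikes. Next I'll move over the cup.

Request:
move_arm([
  [[0.5,-0.31,0,-0.95,0],[0.5,-0.31,0,-0.95,0],[0.5,-0.31,0,-0.95,0],[0.5,-0.31,0,-0.95,0],[0.5,-0.31,0,-0.95,0]],
])

```text
time: 0.6
tool_pos: [0.3378, -0.293, 0.2501]
tcp_rot: [0.842, 0.54, 0.0, -0.0]
wrist_force: [0.6, -0.5, 0.8]
gripper_width: 0.0854
gripper_force: 0.0
```

```bash
cat > go.py <<'E'
import sys
from h import *
from scipy.spatial.transform import Rotation as Ro
def go(x,y,z,th):
    s=get_state();R=Ro.from_quat(s['tcp_rot']).as_matrix();p=s['tool_pos']
    c=np.degrees(np.arctan2(R[1,0],R[0,0]))
    sh=R.T@(np.array([x,y,z])-p)/.4; tn=-((th-c+180)%360-180)/45
    print('t',s['time'],'p',p.round(4),'th',c.round(2),'j6',s['joint_pos'][5].round(2),'w',round(s['gripper_width'],4),'gf',round(s['gripper_force'],1),'wf',s['wrist_force'].round(1),'\nrow',sh.round(4),round(tn,4))
if __name__=='__main__': go(*map(float,sys.argv[1:]))
E
python3 go.py 0.569 0.033 0.25 99.7
```

```text
t 0.6 p [ 0.3378 -0.293   0.2501] th 65.38 j6 -0.46 w 0.0854 gf 0.0 wf [ 0.6 -0.5  0.8] 
row [0.9816 0.1861 0.001 ] -0.7626
```

Request:
move_arm([
  [[0.98,0.186,0,-0.763,0],[0.98,0.186,0,-0.763,0],[0.98,0.186,0,-0.763,0],[0.98,0.186,0,-0.763,0],[0.98,0.186,0,-0.763,0]],
])

```text
time: 1.1
tool_pos: [0.4837, -0.0908, 0.2501]
tcp_rot: [0.646, 0.764, -0.0, -0.0]
wrist_force: [0.9, -0.1, 0.3]
gripper_width: 0.0855
gripper_force: 0.0
```

```bash
python3 go.py 0.569 0.033 0.25 99.7
```

```text
t 1.1 p [ 0.4837 -0.0908  0.2501] th 99.55 j6 -0.51 w 0.0855 gf 0.0 wf [ 0.9 -0.1  0.3] 
row [0.2698 0.2617 0.0003] -0.0032
```

Request:
move_arm([
  [[0.27,0.262,0,0,0],[0.27,0.262,0,0,0],[0.27,0.262,0,0,0],[0.27,0.262,0,0,0],[0.27,0.262,0,0,0]],
])

```text
time: 1.6
tool_pos: [0.5688, 0.0317, 0.2493]
tcp_rot: [0.646, 0.763, -0.001, -0.001]
wrist_force: [0.3, 0.4, 0.5]
gripper_width: 0.0854
gripper_force: 0.0
```

```bash
python3 - <<'E'
from h import *
w,d,c=grab('wrist');save(w,'w1.png');np.savez('w1.npz',w=w,d=d,r=c['rvec'],t=c['tvec'])
P=cloud(d,c);ok=(d>0)
q=P[ok&(P[...,2]>.105)&(P[...,2]<.123)]
k=q[(np.hypot(q[:,0]-.57,q[:,1]-.035)<.05)]
print('rim',len(k),np.median(k[:,2]),cv2.minEnclosingCircle((k[:,:2]*1000).astype(np.float32)), k.min(0),k.max(0))
h=P[ok&(P[...,2]>.122)&(P[...,2]<.132)]
for n,(x,y) in(('lamp',(.547,.125)),('rec',(.582,-.073))):
    g=h[np.hypot(h[:,0]-x,h[:,1]-y)<.05]
    if len(g)>20: print(n,len(g),cv2.minAreaRect((g[:,:2]*1000).astype(np.float32)),np.median(g[:,2]))
E
python3 go.py 0.569 0.033 0.25 99.7
```

```text
rim 744 0.11565205055759872 ((570.9757080078125, 34.49250030517578), 27.965248107910156) [0.54358226 0.0066277  0.10510575] [0.5987711  0.06218688 0.11796445]
lamp 3410 ((548.0498046875, 125.72911071777344), (51.69997787475586, 49.28253173828125), 9.421852111816406) 0.12808017178423747
rec 1788 ((582.6004028320312, -72.10839080810547), (50.82082748413086, 50.202415466308594), 10.731045722961426) 0.12788718844299723
t 1.65 p [0.5684 0.0307 0.2496] th 99.35 j6 -0.24 w 0.085 gf 0.0 wf [-0.4 -0.   0.5] 
row [ 0.0055  0.0023 -0.0009] -0.0078
```

View pics/w1.png

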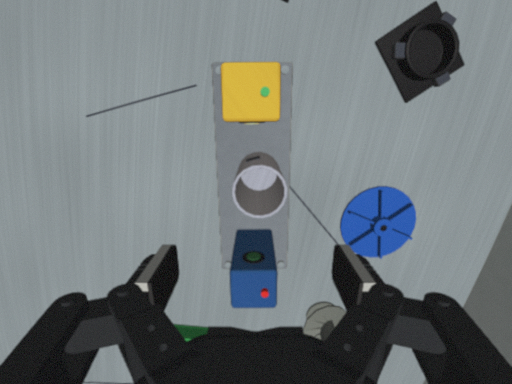

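The wrist view shows the cup rim at (260,190), the lamp at (251,92) and the receiver at (253,270). The rim circle is centred at (0.571, 0.0345), with 28 mm radius at a height of 116 mm, which matches the given size. The beam's middle is at (0.565, 0.027) and the checker yaw is about 9.9°. Now I'll descend and grip.

Request:
move_arm([
  [[0.007,0.006,0.2,0,0],[0.007,0.006,0.3,0,0],[0.007,0.006,0.4,0,0],[0.007,0.006,0.4,0,0],[0.007,0.006,0.4,0,0]],
])

```text
time: 2.15
tool_pos: [0.5699, 0.0327, 0.0896]
tcp_rot: [0.648, 0.762, -0.001, -0.001]
wrist_force: [0.3, 0.3, 1.1]
gripper_width: 0.0856
gripper_force: 0.0
```

```bash
python3 go.py 0.571 0.0345 0.09 99.7
```

```text
t 2.15 p [0.5699 0.0327 0.0896] th 99.2 j6 -0.24 w 0.0856 gf 0.0 wf [0.3 0.3 1.1] 
row [ 0.0039  0.0034 -0.0009] -0.011
```

Request:
move_arm([
  [[0.004,0.003,0,0,0.6],[0.004,0.003,0,0,0.6],[0.004,0.003,0,0,0.6],[0.004,0.003,0,0,0.6],[0.004,0.003,0,0,0.6]],
], newtons=35)

```text
time: 2.65
tool_pos: [0.5733, 0.0355, 0.0932]
tcp_rot: [0.647, 0.762, 0.001, 0.002]
wrist_force: [-1.4, 0.2, 5.4]
gripper_width: 0.0545
gripper_force: 36.1
```

Request:
move_arm([
  [[0,0,0,0,0.6],[0,0,0,0,0.6],[0,0,-0.05,0,0.6],[0,0,-0.1,0,0.6],[0,0,-0.2,0,0.6]],
])

```text
time: 3.15
tool_pos: [0.5705, 0.0358, 0.1703]
tcp_rot: [0.647, 0.762, -0.001, -0.001]
wrist_force: [0.4, 0.0, -2.4]
gripper_width: 0.0548
gripper_force: 37.8
```

```bash
python3 - <<'E'
from h import *
t,d,c=grab('top')
P=cloud(d,c)
m=cv2.inRange(cv2.cvtColor(t,cv2.COLOR_RGB2HSV),(50,120,60),(75,255,255))>0
p=P[m&(d>0)]; p=p[(p[:,1]<-.2)&(p[:,1]>-.45)]
f=p[p[:,2]<.012]; print('floor z',np.median(f[:,2]),cv2.minAreaRect((f[:,:2]*1000).astype(np.float32)))
r=p[p[:,2]>.022];print(cv2.minAreaRect((r[:,:2]*1000).astype(np.float32)))
E
python3 go.py 0.492 -0.334 0.24 99.7
```

```text
floor z 0.003520586276186154 ((498.14703369140625, -344.88470458984375), (150.96102905273438, 153.2383575439453), 3.9593846797943115)
((492.4930725097656, -334.8456115722656), (149.23670959472656, 151.8346710205078), 4.304286479949951)
t 3.2 p [0.5745 0.0356 0.179 ] th 99.32 j6 -0.23 w 0.0545 gf 37.9 wf [3.5 0.  4.1] 
row [-0.8788 -0.3516 -0.1539] -0.0084
```

Request:
move_arm([
  [[0,0,-0.15,0,0.6],[0,0,-0.16,0,0.6],[-0.878,-0.352,-0.16,0,0.6],[-0.878,-0.352,-0.16,0,0.6],[-0.878,-0.352,-0.16,0,0.6]],
])

```text
time: 3.7
tool_pos: [0.539, -0.1119, 0.2361]
tcp_rot: [0.647, 0.763, 0.001, 0.002]
wrist_force: [0.4, -0.5, -1.9]
gripper_width: 0.0544
gripper_force: 38.5
```

```bash
python3 go.py 0.4925 -0.3345 0.24 99.7
```

```text
t 3.7 p [ 0.539  -0.1119  0.2361] th 99.4 j6 -0.51 w 0.0544 gf 38.5 wf [ 0.4 -0.5 -1.9] 
row [-0.5301 -0.2055 -0.0095] -0.0066
```

Request:
move_arm([
  [[-0.53,-0.205,0,0,0.6],[-0.53,-0.205,0,0,0.6],[-0.53,-0.205,0,0,0.6],[-0.53,-0.205,0,0,0.6],[-0.53,-0.205,0,0,0.6]],
])

```text
time: 4.2
tool_pos: [0.4914, -0.3371, 0.2358]
tcp_rot: [0.648, 0.761, -0.001, 0.002]
wrist_force: [-0.1, 0.6, -2.6]
gripper_width: 0.0545
gripper_force: 38.5
```

Request:
move_arm([
  [[0,0,0.1,0,0.6],[0,0,0.2,0,0.6],[0,0,0.3,0,0.6],[0,0,0.34,0,0.6],[0,0,0.34,0,0.6]],
])

```text
time: 4.7
tool_pos: [0.4916, -0.3324, 0.0967]
tcp_rot: [0.647, 0.762, 0.0, -0.002]
wrist_force: [-0.5, 0.6, -1.9]
gripper_width: 0.0541
gripper_force: 38.5
```

```bash
python3 go.py 0.4925 -0.3345 0.078 99.7
```

```text
t 4.7 p [ 0.4916 -0.3324  0.0967] th 99.31 j6 -0.89 w 0.0541 gf 38.5 wf [-0.5  0.6 -1.9] 
row [-0.0057  0.0015  0.0467] -0.0087
```

Request:
move_arm([
  [[0,0,0.015,0,0.6],[0,0,0.03,0,0.6],[0,0,0.03,0,0.6],[0,0,0.034,0,0.6],[0,0,0.034,0,0.6]],
])

```text
time: 5.2
tool_pos: [0.4927, -0.3334, 0.0851]
tcp_rot: [0.647, 0.762, -0.0, 0.0]
wrist_force: [-0.3, 0.4, -1.5]
gripper_width: 0.0548
gripper_force: 38.5
```

Request:
move_arm([
  [[0,0,0.004,0,0.6],[0,0,0.004,0,0.6],[0,0,0.007,0,0.6],[0,0,0.007,0,0.6],[0,0,0.007,0,0.6]],
])

```text
time: 5.7
tool_pos: [0.4925, -0.3332, 0.0819]
tcp_rot: [0.647, 0.762, -0.0, -0.0]
wrist_force: [-0.0, 0.9, -1.3]
gripper_width: 0.0544
gripper_force: 38.5
```

Request:
move_arm([
  [[0,0,0.004,0,0.6],[0,0,0.004,0,0.6],[0,0,0.008,0,0.6],[0,0,0.008,0,0.6],[0,0,0.008,0,0.6]],
])

```text
time: 6.2
tool_pos: [0.4928, -0.3336, 0.0812]
tcp_rot: [0.647, 0.762, -0.0, 0.001]
wrist_force: [-6.3, 3.5, 15.1]
gripper_width: 0.0547
gripper_force: 39.5
```

Contact felt, so the cup is on the tray floor. I'll ease off, open and rise.

Request:
move_arm([
  [[0,0,-0.004,0,0.6],[0,0,-0.004,0,0.6],[0,0,-0.004,0,0],[0,0,-0.004,0,0],[0,0,-0.004,0,0]],
])

```text
time: 6.7
tool_pos: [0.4925, -0.3332, 0.08]
tcp_rot: [0.647, 0.762, -0.0, -0.0]
wrist_force: [0.7, 0.5, 0.3]
gripper_width: 0.0852
gripper_force: 0.0
```

Request:
move_arm([
  [[0,0,0,0,0],[0,0,-0.05,0,0],[0,0,-0.15,0,0],[0,0,-0.27,0,0],[0,0,-0.38,0,0]],
])

```text
time: 7.2
tool_pos: [0.4924, -0.3331, 0.2341]
tcp_rot: [0.647, 0.762, -0.0, -0.0]
wrist_force: [0.5, -0.9, 0.8]
gripper_width: 0.0852
gripper_force: 0.0
```

```bash
python3 - <<'E'
from h import *
w,d,c=grab('wrist');save(w,'w2.png')
P=cloud(d,c)
k=P[(d>0)&(P[...,2]>.085)&(P[...,2]<.12)];k=k[np.hypot(k[:,0]-.4925,k[:,1]+.334)<.06]
k=k[k[:,2]>np.percentile(k[:,2],90)-.005]
print(len(k),np.median(k[:,2]),cv2.minEnclosingCircle((k[:,:2]*1000).astype(np.float32)))
A=np.c_[k[:,:2],np.ones(len(k))];print('tilt',np.linalg.lstsq(A,k[:,2],rcond=None)[0])
E
python3 go.py 0.516 0.321 0.23 13.8
```

```text
581 0.10398012486020361 ((490.85577392578125, -334.6934814453125), 27.910425186157227)
tilt [0.00119901 0.00536808 0.1049043 ]
t 7.25 p [ 0.4948 -0.3351  0.2424] th 99.31 j6 -0.89 w 0.0857 gf 0.0 wf [ 1.6 -1.1  5.1] 
row [1.6102 0.3176 0.0171] 1.9003
```

View pics/w2.png

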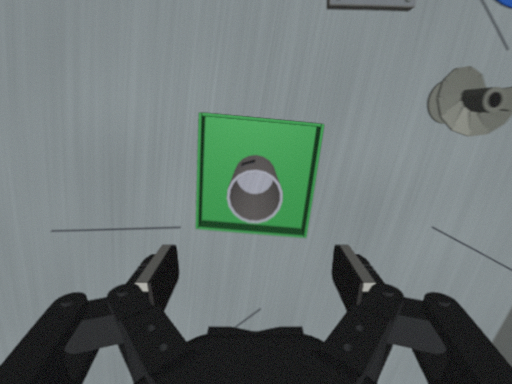

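The cup stands upright in the tray (255,195), with its rim level at 104 mm. On to the cell.

Request:
move_arm([
  [[0.8,0.16,0,0.95,0],[0.8,0.16,0,0.95,0],[0.8,0.16,0,0.95,0],[0.8,0.16,0,0.95,0],[0.8,0.16,0,0.95,0]],
])

```text
time: 7.75
tool_pos: [0.501, -0.0936, 0.2321]
tcp_rot: [0.874, 0.486, 0.0, 0.0]
wrist_force: [-0.4, -0.1, -0.2]
gripper_width: 0.0853
gripper_force: 0.0
```

```bash
python3 go.py 0.516 0.321 0.23 13.8
```

```text
t 7.75 p [ 0.501  -0.0936  0.2321] th 58.1 j6 0.22 w 0.0853 gf 0.0 wf [-0.4 -0.1 -0.2] 
row [ 0.8998 -0.5159  0.0054] 0.9844
```

Request:
move_arm([
  [[0.9,-0.516,0,0.98,0],[0.9,-0.516,0,0.98,0],[0.9,-0.516,0,0.98,0],[0.9,-0.516,0,0.98,0],[0.9,-0.516,0,0.98,0]],
])

```text
time: 8.25
tool_pos: [0.5087, 0.1277, 0.2321]
tcp_rot: [0.985, 0.174, 0.0, 0.0]
wrist_force: [0.9, -0.3, -0.8]
gripper_width: 0.0851
gripper_force: 0.0
```

```bash
python3 go.py 0.516 0.321 0.23 13.8
```

```text
t 8.25 p [0.5087 0.1277 0.2321] th 20.03 j6 1.32 w 0.0851 gf 0.0 wf [ 0.9 -0.3 -0.8] 
row [ 0.1828 -0.4478  0.0052] 0.1385
```

Request:
move_arm([
  [[0.183,-0.448,0,0.138,0],[0.183,-0.448,0,0.138,0],[0.183,-0.448,0,0.138,0],[0.183,-0.448,0,0.138,0],[0.183,-0.448,0,0.138,0]],
])

```text
time: 8.75
tool_pos: [0.5143, 0.3244, 0.2313]
tcp_rot: [0.992, 0.126, -0.0, -0.001]
wrist_force: [0.3, -0.6, -0.5]
gripper_width: 0.0857
gripper_force: 0.0
```

```bash
python3 - <<'E'
from h import *
w,d,c=grab('wrist');save(w,'w3.png')
P=cloud(d,c);ok=(d>0)&(np.hypot(P[...,0]-.516,P[...,1]-.321)<.04)
k=P[ok&(P[...,2]>.072)&(P[...,2]<.09)]
print(len(k),np.median(k[:,2]),cv2.minAreaRect((k[:,:2]*1000).astype(np.float32)))
b=(cv2.inRange(cv2.cvtColor(w,cv2.COLOR_RGB2HSV),(105,120,60),(125,255,255))>0)
k=P[ok&b&(P[...,2]>.072)]
print(len(k),np.median(k[:,2]),cv2.minAreaRect((k[:,:2]*1000).astype(np.float32)))
v,u=np.nonzero(b&ok); r=cv2.minAreaRect(pts(np.c_[u,v],c,z=.08)[:,:2].astype(np.float32)*1000);print('ray z=.08',r)
E
python3 go.py 0.516 0.321 0.23 13.8
```

```text
800 0.08030999001589065 ((517.4195556640625, 321.7353210449219), (26.23219108581543, 33.56816864013672), 14.485540390014648)
391 0.08033543581064424 ((517.5848388671875, 321.2433776855469), (19.245027542114258, 23.616554260253906), 14.057629585266113)
ray z=.08 ((517.3738403320312, 321.2103576660156), (18.754955291748047, 23.67405128479004), 14.474102973937988)
t 8.8 p [0.5145 0.3219 0.2313] th 14.37 j6 1.75 w 0.0853 gf 0.0 wf [-0.2 -0.5  0.5] 
row [0.0031 0.003  0.0032] 0.0127
```

View pics/w3.png

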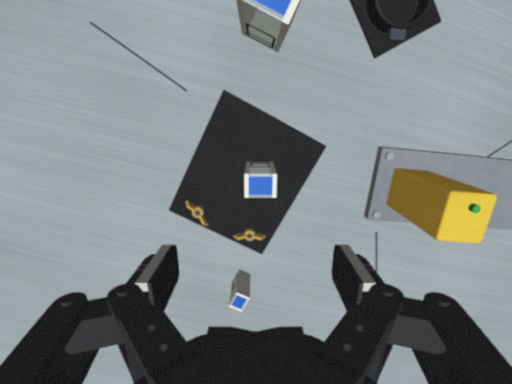

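The wrist view shows the mat cell's blue cap at (261,186), the wing nuts at (197,212) and (250,236) clear of the fingers, and look-alikes at (270,15) and (239,290). The cell is at (0.5174, 0.3214), its top is 80.3 mm above the bench and its yaw is 14.3°. Descending.

Request:
move_arm([
  [[0.006,0.002,0.1,0,0],[0.006,0.002,0.2,0,0],[0.006,0.002,0.3,0,0],[0.006,0.002,0.38,0,0],[0.006,0.002,0.38,0,0]],
])

```text
time: 9.3
tool_pos: [0.5152, 0.3165, 0.0757]
tcp_rot: [0.992, 0.122, -0.005, 0.002]
wrist_force: [-0.2, -0.8, -0.9]
gripper_width: 0.0852
gripper_force: 0.0
```

```bash
for i in 1 2 3; do python3 go.py 0.5174 0.3214 0.06 14.3; done; python3 - <<'E'
from h import *
w,d,c=grab('wrist')
P=cloud(d,c);ok=(d>0)&(np.hypot(P[...,0]-.516,P[...,1]-.321)<.03)
k=P[ok&(P[...,2]>.073)&(P[...,2]<.088)]
print(len(k),np.median(k[:,2]),cv2.minAreaRect((k[:,:2]*1000).astype(np.float32)))
E
python3 go.py 0.5174 0.3214 0.06 14.3
```

```text
t 9.3 p [0.5152 0.3165 0.0757] th 14.06 j6 1.75 w 0.0852 gf 0.0 wf [-0.2 -0.8 -0.9] 
row [ 0.0088 -0.0106  0.0391] -0.0054
t 9.3 p [0.5152 0.3165 0.0757] th 14.06 j6 1.75 w 0.0852 gf 0.0 wf [-0.2 -0.8 -0.9] 
row [ 0.0088 -0.0106  0.0391] -0.0054
t 9.3 p [0.5152 0.3165 0.0757] th 14.06 j6 1.75 w 0.0852 gf 0.0 wf [-0.2 -0.8 -0.9] 
row [ 0.0088 -0.0106  0.0391] -0.0054
3304 0.08011165435424626 ((517.63916015625, 321.4225158691406), (27.513147354125977, 33.79703903198242), 13.790691375732422)
t 9.35 p [0.5169 0.3175 0.0787] th 14.07 j6 1.75 w 0.0857 gf 0.0 wf [1.4 0.  0.6] 
row [ 0.0039 -0.0091  0.0467] -0.0052
```

Request:
move_arm([
  [[0.002,-0.005,0.02,0,0],[0.002,-0.005,0.044,0,0],[0.002,-0.005,0.044,0,0],[0.002,-0.005,0.044,0,0],[0.002,-0.005,0.044,0,0]],
])

```text
time: 9.85
tool_pos: [0.5184, 0.3215, 0.0634]
tcp_rot: [0.992, 0.123, 0.001, -0.0]
wrist_force: [0.2, -0.9, -0.3]
gripper_width: 0.0851
gripper_force: 0.0
```

```bash
python3 go.py 0.5176 0.3214 0.06 14.1
```

```text
t 9.85 p [0.5184 0.3215 0.0634] th 14.15 j6 1.75 w 0.0851 gf 0.0 wf [ 0.2 -0.9 -0.3] 
row [-0.0019 -0.0002  0.0084] 0.001
```

Request:
move_arm([
  [[-0.002,0,0.007,0,0],[-0.002,0,0.007,0,0.8],[-0.002,0,0.007,0,0.8],[-0.002,0,0.007,0,0.8],[-0.002,0,0.007,0,0.8]],
], newtons=30)

```text
time: 10.35
tool_pos: [0.5173, 0.3211, 0.06]
tcp_rot: [0.992, 0.123, 0.0, 0.0]
wrist_force: [1.4, -0.1, -0.4]
gripper_width: 0.0334
gripper_force: 34.9
```

Request:
move_arm([
  [[-0.0,0,0,0,0.8],[0,0,0,0,0.8],[0,0,0,0,0.8],[0,0,0,0,0.8],[0,0,0,0,0.8]],
])

```text
time: 10.85
tool_pos: [0.5173, 0.3211, 0.06]
tcp_rot: [0.992, 0.123, 0.0, 0.0]
wrist_force: [-0.1, 1.0, 2.3]
gripper_width: 0.0335
gripper_force: 35.1
```

```bash
python3 go.py 0.5176 0.3214 0.06 14.1
```

```text
t 10.85 p [0.5173 0.3211 0.06  ] th 14.14 j6 1.75 w 0.0335 gf 35.1 wf [-0.1  1.   2.3] 
row [ 0.0008 -0.0005 -0.    ] 0.0008
```

Request:
move_arm([
  [[0,0,-0.05,0,0.8],[0,0,-0.12,0,0.8],[0,0,-0.22,0,0.8],[0,0,-0.34,0,0.8],[0,0,-0.44,0,0.8]],
])

```text
time: 11.35
tool_pos: [0.5172, 0.3211, 0.238]
tcp_rot: [0.992, 0.123, 0.0, -0.0]
wrist_force: [0.9, 0.6, -0.9]
gripper_width: 0.0336
gripper_force: 34.8
```

```bash
python3 go.py 0.5653 0.0268 0.24 99.9
```

```text
t 11.35 p [0.5172 0.3211 0.238 ] th 14.14 j6 1.75 w 0.0336 gf 34.8 wf [ 0.9  0.6 -0.9] 
row [-0.0632  0.7427 -0.005 ] -1.9058
```

Request:
move_arm([
  [[-0.01,0.08,0,-0.12,0.8],[-0.02,0.18,0,-0.3,0.8],[-0.03,0.28,0,-0.48,0.8],[-0.04,0.36,0,-0.66,0.8],[-0.04,0.42,0,-0.82,0.8]],
])

```text
time: 11.85
tool_pos: [0.5425, 0.1522, 0.2357]
tcp_rot: [0.901, 0.433, -0.001, 0.0]
wrist_force: [0.2, -0.5, -0.8]
gripper_width: 0.0341
gripper_force: 34.9
```

```bash
python3 go.py 0.5653 0.0268 0.24 99.9
```

```text
t 11.85 p [0.5425 0.1522 0.2357] th 51.29 j6 0.81 w 0.0341 gf 34.9 wf [ 0.2 -0.5 -0.8] 
row [-0.209   0.2404 -0.0107] -1.0802
```

Request:
move_arm([
  [[-0.08,0.09,0,-0.19,0.8],[-0.15,0.18,-0.01,-0.38,0.8],[-0.2,0.23,-0.01,-0.57,0.8],[-0.209,0.24,-0.01,-0.76,0.8],[-0.209,0.24,-0.01,-0.9,0.8]],
])

```text
time: 12.35
tool_pos: [0.5648, 0.0271, 0.2394]
tcp_rot: [0.696, 0.718, -0.0, -0.0]
wrist_force: [0.7, -0.2, -1.6]
gripper_width: 0.0337
gripper_force: 34.9
```

```bash
python3 go.py 0.5653 0.0268 0.24 99.9
```

```text
t 12.35 p [0.5648 0.0271 0.2394] th 91.72 j6 -0.12 w 0.0337 gf 34.9 wf [ 0.7 -0.2 -1.6] 
row [-0.0007  0.0011 -0.0014] -0.1819
```

Request:
move_arm([
  [[0,0.001,0.04,-0.18,0.8],[0,0.001,0.1,-0.18,0.8],[0,0.001,0.17,-0.18,0.8],[0,0.001,0.23,-0.18,0.8],[0,0.001,0.263,-0.18,0.8]],
])

```text
time: 12.85
tool_pos: [0.564, 0.029, 0.1322]
tcp_rot: [0.645, 0.764, -0.001, -0.001]
wrist_force: [-0.2, -0.3, -1.7]
gripper_width: 0.0337
gripper_force: 34.9
```

Request:
move_arm([
  [[0,0,0,0,0.8],[0,0,0,0,0.8],[0,0,0,0,0.8],[0,0,0,0,0.8],[0,0,0,0,0.8]],
])

```text
time: 13.35
tool_pos: [0.5656, 0.0289, 0.1355]
tcp_rot: [0.645, 0.764, 0.0, 0.001]
wrist_force: [0.0, -0.6, -0.6]
gripper_width: 0.0338
gripper_force: 34.9
```

```bash
python3 go.py 0.5653 0.0268 0.134 99.9; python3 - <<'E'
from h import *
from scipy.optimize import least_squares
s,d,c=grab('scene')
P=cloud(d,c)
k=(d>0)&(np.hypot(P[...,0]-.565,P[...,1]-.027)<.032)
q=P[k]; print('z range scene',np.percentile(q[:,2],[1,5,95,99]))
save(cv2.resize(s[140:260,200:340],None,fx=5,fy=5,interpolation=2),'s2.png')
w,d2,c2=grab('wrist');save(w,'w4.png')
b=(cv2.inRange(cv2.cvtColor(w,cv2.COLOR_RGB2HSV),(105,120,60),(125,255,255))>0)
P2=cloud(d2,c2);k=b&(d2>0)&(np.hypot(P2[...,0]-.565,P2[...,1]-.027)<.03)&(P2[...,2]>.14)
q=P2[k];print(len(q))
if len(q)>20: print('cap',np.median(q[:,2]),cv2.minAreaRect((q[:,:2]*1000).astype(np.float32)))
E
python3 go.py 0.5653 0.0268 0.134 99.9
```

```text
t 13.35 p [0.5656 0.0289 0.1355] th 99.64 j6 -0.25 w 0.0338 gf 34.9 wf [ 0.  -0.6 -0.6] 
row [-0.0051 -0.0016  0.0036] -0.0058
z range scene [0.01451762 0.01618959 0.47113349 0.47290986]
1963
cap 0.15558097444957478 ((563.9142456054688, 31.03099250793457), (25.31846046447754, 20.464073181152344), 10.13234806060791)
t 13.45 p [0.5654 0.0289 0.1352] th 99.64 j6 -0.25 w 0.0338 gf 34.9 wf [ 0.2  1.1 -1.3] 
row [-0.0052 -0.0012  0.0029] -0.0058
```

View pics/s2.png

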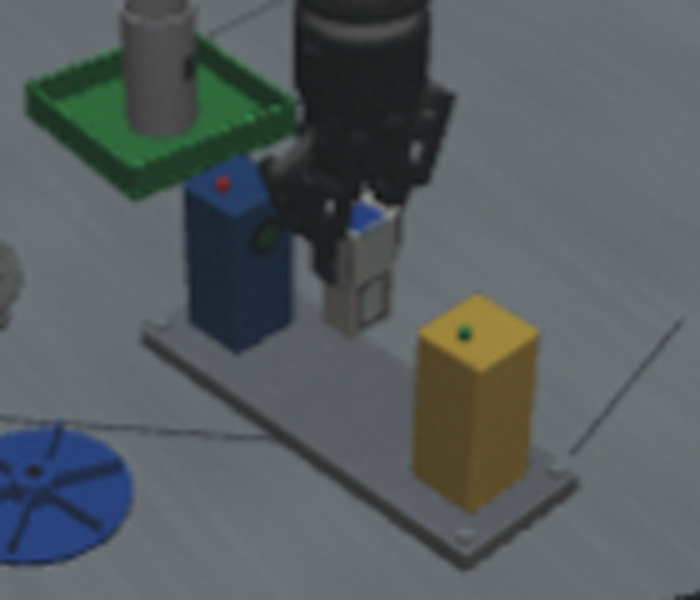

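View pics/w4.png

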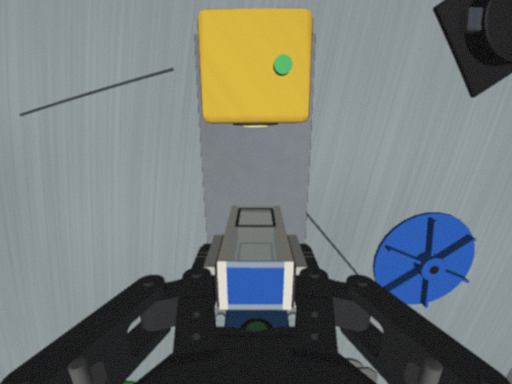

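The scene crop shows the cell held between the heads with its window (372,300) facing the lamp, and the cup in the tray. The wrist view shows the cap at (256,285) with the fingers only on the white side faces. I'll refine the position against the lamp in the same picture.

```bash
python3 - <<'E'
from h import *
w,d,c=grab('wrist');P=cloud(d,c);hsv=cv2.cvtColor(w,cv2.COLOR_RGB2HSV)
def rect(k): 
    q=P[k]; return np.median(q[:,2]),cv2.minAreaRect((q[:,:2]*1000).astype(np.float32))
yel=(cv2.inRange(hsv,(18,140,120),(30,255,255))>0)&(P[...,2]>.123)&(P[...,2]<.132)
lz,lr=rect(yel); print('lamp',lz,lr)
top=(d>0)&(P[...,2]>.15)&(P[...,2]<.16)&(np.hypot(P[...,0]-.564,P[...,1]-.029)<.03)&(hsv[...,2]>90)
cz,cr=rect(top);print('celltop',cz,cr)
blue=(cv2.inRange(hsv,(105,120,60),(125,255,255))>0)&(P[...,2]>.15)&(np.hypot(P[...,0]-.564,P[...,1]-.029)<.03)
bz,br=rect(blue)
q=P[blue];print('tilt',np.linalg.lstsq(np.c_[q[:,:2],np.ones(len(q))],q[:,2],rcond=None)[0][:2])
a=np.radians(9.9);ex=np.array([np.cos(a),np.sin(a)]);ey=np.array([-ex[1],ex[0]])
L=np.array(lr[0])
for n,r in(('top',cr),('cap',br)):
    v=np.array(r[0])-L;print(n,'checker x',v@ex,'y off mid',v@ey+101)
print('window z',cz-.054-(lz-.128))
s=get_state();J=s['joint_pos'];print(s['tool_pos'],s['tcp_rot'])
# window outline in the scene view: dark-edged pane, ray cross-check via vertical plane of the lamp-side face
E
```

```text
lamp 0.12814895471936194 ((547.8568115234375, 125.57564544677734), (51.6580696105957, 49.05607986450195), 9.347813606262207)
celltop 0.15529479791462392 ((564.1395874023438, 31.33442497253418), (45.27464294433594, 27.809810638427734), 10.843225479125977)
tilt [0.00333377 0.00533269]
top checker x -0.16249387137155663 y off mid 5.362611795703216
cap checker x -0.43976693767289016 y off mid 5.100550838451056
window z 0.10114584319526199
[0.56538308 0.02891842 0.13504262] [6.45207228e-01 7.64007550e-01 1.45293290e-04 2.74515488e-04]
```

Request:
move_arm([
  [[-0.012,0.001,0.003,-0.005,0.8],[-0.012,0.001,0.003,-0.005,0.8],[-0.012,0.001,0.003,-0.005,0.8],[-0.012,0.001,0.003,-0.005,0.8],[-0.012,0.001,0.003,-0.005,0.8]],
])

```text
time: 14.0
tool_pos: [0.5665, 0.0243, 0.1335]
tcp_rot: [0.644, 0.765, -0.0, -0.0]
wrist_force: [-0.5, -0.6, -0.5]
gripper_width: 0.0336
gripper_force: 34.9
```

Request:
move_arm([
  [[0,0,0,0,0.8],[0,0,0,0,0.8],[0,0,0,0,0.8],[0,0,0,0,0.8],[0,0,0,0,0.8]],
])

```text
time: 14.5
tool_pos: [0.5664, 0.0243, 0.1335]
tcp_rot: [0.644, 0.765, -0.0, 0.0]
wrist_force: [-1.0, -0.3, -1.2]
gripper_width: 0.0339
gripper_force: 34.9
```

```bash
python3 - <<'E'
from h import *
w,d,c=grab('wrist');P=cloud(d,c);hsv=cv2.cvtColor(w,cv2.COLOR_RGB2HSV)
b=(cv2.inRange(hsv,(105,120,60),(125,255,255))>0)&(P[...,2]>.145)&(np.hypot(P[...,0]-.564,P[...,1]-.027)<.03)
q=P[b];r=cv2.minAreaRect((q[:,:2]*1000).astype(np.float32))
a=np.radians(9.9);ex=np.array([np.cos(a),np.sin(a)]);ey=np.array([-ex[1],ex[0]])
v=np.array(r[0])-[565.3,26.8];print(r,'x',v@ex,'y',v@ey,'win z',np.median(q[:,2])-.054)
s=get_state();print(s['tool_pos'],np.abs(s['qd']).max(),s['wrist_force'],s['gripper_width'])
E
```

```text
((564.9244384765625, 26.618507385253906), (25.2111873626709, 20.769052505493164), 9.930845260620117) x -0.4011730212437846 y -0.11422011259042715 win z 0.09980111742528558
[0.56648486 0.02424433 0.13353219] 0.0006834678157592103 [-0.07381592  0.71967369 -0.83065542] 0.033649383677057
```

The window is within about 0.5 mm of the beam's middle, square to the beam and still. Handing in.

```bash
python3 -c "
from bench import sign_off
print(sign_off())"
```

```text
the job is handed in; nothing more can be done
None
```

The job is handed in: the cup stands upright in the green tray, released, and the sight cell is held still by its frosted faces with its window measured about 0.5 mm from the middle of the beam.

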